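Slide a brass blank along the fence into the corner of a drilling fixture

TASK

Load the drilling fixture: with your fingertips, slide the brass blank across the base plate until its long side lies flat against the fence, then, keeping it against the fence, slide it along smoothly into the corner pocket until it is fully home, touching both the fence and the end stop. Never lift or tip the blank off the plate or flick it, leave the fittings and tools standing around where they are, and come away clear at the end.

Things in the scene. Friction and masses are not known exactly. Their poses are not given: they have to be found in the camera images.
- jig: Drilling fixture, fixed to the bench: dark plate 170 (x) x 360 (y) x 18 mm high with bright rigid steel bars. Origin on the bench; the plate spans x -85 to 85, y -175 to 185 mm. x points square towards the fence, y along the fence towards the end stop. Metal surfaces are smooth: friction blank on fixture about 0.3.
- corner (a point): Corner of the pocket: where the inner faces of fence and end stop meet on the plate's top, at jig x 45, y 105, z 18 mm; axes as the jig's (+x goes into the fence, +y into the stop). The fence is a straight bar 14 mm high, 16 mm thick, from 270 mm before this point to 20 mm past it. The end stop is a bar 14 mm high, its face reaching 60 mm out from the fence. The work lies on the -x, -y side.
- guide_mouth (a point): Mouth of the pocket: start of the front guide's straight inner face, on the plate's top, 48 mm out from the fence and 40 mm before the end stop, so the pocket is 48 mm wide. The guide is a bar 12 mm high and thick, parallel to the fence from here to the stop; ahead of here it flares away from the fence by about 9 mm over 18 mm as a lead-in.
- clamp_base (a point): Foot of an open toggle clamp with red handle, fixed on the plate beyond the end stop and not used: it fills 20 mm either side in x and from 17 mm before to 105 mm beyond this point in y, and rises 115 mm above the plate.
- blank: Brass blank, a plain rectangular block 72 mm long (its y), 44 mm wide (its x), 16 mm high, about 0.42 kg, two dark ports marked on top, both ends alike. Origin: centre of its underside. It lies loose and flat on the plate, turned up to 25 degrees from the fence and short of the pocket; its top is 34 mm above the bench, 2 mm above the fence. Home, its origin is at x -22, y -36, z 0 mm from corner.
- nipple: Brass hose nipple standing loose on the base plate near the plate's front edge beside the end stop: foot 24 mm diameter, 42 mm high, origin at the centre of its underside. Not to be moved.
- valve: Brass ball valve with steel hexagon ends and a red lever, lying on the bench, about 120 mm long along its x axis with the lever, 52 mm high, origin at the centre of its underside. Not to be moved.
- tape: Yellow and black tape measure standing on the bench, 70 x 40 x 66 mm high, origin at the centre of its underside. Not to be moved.
- battery: Red and black battery pack of a power tool on the bench, 78 x 64 x 54 mm high, origin at the centre of its underside. Not to be moved.
There are look-alikes about, which are no part of the job. Leave any grey look-alike of the blank alone.

How it is judged (in metres and radians):
On the way, in this order (a step that is already met when the one before it is completed fails the run):
1. the blank lies flat against the fence (gap under 2.5 mm, within 3 degrees), still outside the pocket (x of blank in the frame of corner above -0.0245 m and y of blank in the frame of corner below -0.1 m and angle between the y axis of blank and the y axis of corner, either way round below 0.05 rad), for 0.1 s.
2. the blank is fully home in the corner (x of blank in the frame of corner above -0.0245 m and y of blank in the frame of corner above -0.0385 m and angle between the y axis of blank and the y axis of corner, either way round below 0.04 rad), for 0.1 s.
At the end, for the whole second after the job is handed in: The blank lies flat on the plate, at rest, fully home in the corner: less than 2.5 mm from the fence and less than 2.5 mm from the end stop, its long side within 2.3 degrees of the fence; nipple, valve, tape measure and battery are within 20 mm of where they were and the nipple still stands (all of step 2 and z of blank in the frame of corner below 0.003 m and angle between blank's own z axis and vertical below 0.05 rad and linear speed of blank below 0.01 m/s and angle between nipple's own z axis and vertical below 0.2 rad and not (distance of nipple from where it was at the start of the episode above 0.02 m) and not (distance of valve from where it was at the start of the episode above 0.02 m) and not (distance of tape from where it was at the start of the episode above 0.02 m) and not (distance of battery from where it was at the start of the episode above 0.02 m)); the robot touches nothing.
It fails at once if the blank is lifted off the plate (more than 5 mm) or tipped (z of blank in the frame of corner above 0.005 m or angle between blank's own z axis and vertical above 0.15 rad).
It fails at once if the blank is more than 7 mm off the fence over the last 60 mm of its way to the end stop (y of blank in the frame of corner above -0.095 m and x of blank in the frame of corner below -0.029 m).
It fails at once if the blank is flicked or knocked (faster than 0.4 m/s) (linear speed of blank above 0.4 m/s).
It fails at once if a bystander is pushed away by more than 20 mm or the nipple knocked over (distance of any of nipple, valve, tape, battery from where it was at the start of the episode above 0.02 m or angle between nipple's own z axis and vertical above 0.35 rad).
It also fails if it takes over 58 s, if anything falls off the work surface, if the arm or the gripper's body presses on something with over 40 N, if the wrist force passes 120 N, or if a joint passes its speed limit or range.

ROBOT

A 7-joint arm with a two-finger parallel gripper is mounted at the origin on the work surface. World frame = base frame: x ahead of the robot, y to its left, z up, the work surface at z = 0. Lengths are in mm, angles in rad, forces in N, time in s.
With the tool pointing down it reaches from about 400 to 850 mm from the base axis. Payload 10.4 kg.
Tool frame: the origin (TCP) lies midway between the tips of the shut fingers; the grasp point (between the pads) lies 19 mm behind it; x points along the fingers, y is the direction in which the jaws open and shut, and the axes are right-handed (so a half turn about x gives the same grasp; the last joint's range is limited). The gripper opens to 87 mm and grips with 3 to 60 N. Pads are 19 mm wide; open, the fingers measure 117 mm over their backs; the gripper's body (75 mm by 190 mm) begins 51 mm behind the grasp point.
Start: joints at [1.182, 0.332, -0.065, 1.46, 0.022, 1.35, -0.088], TCP at [223.583, -583.663, 222.576] pointing down, gripper open.
Joint ranges: [-2.6, 2.6], [-0.5, 2.12], [-1.47, 1.34], [0.16, 2.42], [-1.27, 4.41], [0.06, 2.06], [-2.6, 2.6]. Speed limits (rad/s): [2.22, 2.22, 2.79, 2.79, 3.14, 3.14, 3.14].

INTERFACE

Orientations are given as a unit quaternion [x, y, z, w].
In Python, from bench import robot gives the robot as it stands.
- The arm moves only by the tool servo_tool, never from a script. Its argument "rows" is a list of rows, each a list of 3 entries, a list of its own where there are three numbers: the shift along the tool's x, y, z as a fraction of full scale, then the turn, a rotation vector about the tool's x, y, z as a fraction of full scale, then the closure in counts, from 0 (fully open) to 255 (shut). A call has 1 to 20 rows; each row is the pose to reach, as a shift and turn from the pose commanded when the call began, along the tool's axes at that moment; what a row does not reach only later rows make up. Full scale, the value 1, is 8 cm for a shift and 60 degrees for a turn. A row lasts 1/12 s, in which the tool goes at most 41.7 mm and 7.16 degrees, less where a joint would pass 70% of its speed; a pose out of reach is approached as far as the arm can. A call with a number of a shift or a turn outside -1 to 1 is refused whole. A call with a gripper value outside its range is refused whole. The fingers move at their own pace and stop on an object; "newtons" is the grip in N (left out, the last holds). Time passes only in rows, so rows that repeat a pose let the fingers close. It gives the time, the measured TCP pose, the force and the opening at its end, in the units of the state.
- robot.sense(): the state, without advancing time (a new reading comes with each control period).
- robot.capture(name): name is "side" or "top" or "wrist"; returns (picture, depth): 384x512x3 uint8, blue, green, red; 384x512 float32, mm along the optical axis (not along the pixel's ray), 0 where there is no reading.
- robot.calibration(name): a dict with "vertical_fov" (degrees; the focal length in pixels is half the picture's height over the tangent of half this angle, whatever the lens; pixels are square), "cx", "cy" (the principal point, pixels), "extrinsics" (4x4, takes a point from world to camera coordinates); the wrist camera has in their place "T_tool_cam" (4x4, takes a point from camera to tool coordinates, whose origin is the TCP and whose axes are the tool frame's). Camera axes: x right, y down, z forward; pixel columns grow to the right and rows downward; lengths in mm; the calibration is good to about 2 mm. A picture is of the moment at which its call begins: read the wrist's pose just before it. calibration takes no time and is no camera call.
- robot.finish_job(): hands the job in, once; it reports no verdict.
The state is a dict: "time_s": time; "qpos": joint angles; "qd": joint speeds; "effort": joint torques, N m; "eef_pos": TCP position; "tcp_rot": TCP orientation; "wrist_force": force on the tool from outside, world axes, zero at the start; "ft_torque": the same for the moment, N m; "gripper_width": finger opening in mm.
Only numpy, scipy, OpenCV 4.12 (cv2) and the standard library are available. Lean on these libraries where they do the work, as an engineer would, in place of code of your own. Each camera call takes 0.05 s, during which the arm holds its last target.

## Working session

There is one attempt and no reset: what is moved stays moved. The work goes in short steps, Python scripts to look and compute and a tool call to move; the robot and the scene stay as the last step left them, time stands still between calls to the robot, and variables do not carry over. Pictures are saved under pics/ and viewed, and the job is handed in when it is done.

Besides the shell and the picture viewer there is one more tool, called after "Request:" by a JSON object that holds its "op" and its "data", one argument or row to a line. servo_tool: Moves the arm, as the interface text tells. Its arguments: {"type":"object","properties":{"rows":{"type":"array","items":{"type":"array"}},"newtons":{"type":"number"}},"required":["rows"]}

```bash
ls; mkdir -p pics
python3 - <<'E'
from bench import robot
import cv2,numpy as np
print(robot.sense())
for n in ("side","top"):
    im,d=robot.capture(n); cv2.imwrite(f"pics/{n}0.png",im); np.save(f"pics/{n}0.npy",d)
    c=robot.calibration(n); print(n,c)
print(robot.calibration("wrist"))
s=robot.sense()
im,d=robot.capture("wrist"); cv2.imwrite("pics/wrist0.png",im); np.save("pics/wrist0.npy",d)
E
```

```text
pics
{'time_s': 0.0, 'qpos': array([ 1.18238181,  0.33286953, -0.06471693,  1.46091715,  0.0216079 ,
        1.34992259, -0.08847732]), 'qd': array([ 4.73625725e-04, -1.77732798e-03, -3.75870642e-04,  5.01579099e-06,
       -7.41970812e-04,  8.50905236e-04,  1.55742860e-03]), 'effort': array([-7.21642245e-04, -6.23248672e+01,  2.41085660e-02, -3.89904284e+01,
       -6.12974307e-02,  3.96393193e-02,  2.10000726e-04]), 'eef_pos': array([ 223.43225084, -583.28512911,  221.76699585]), 'tcp_rot': array([-0.69519246, -0.12912509,  0.6954225 , -0.12814722]), 'wrist_force': array([-0.90465293,  0.50030023,  0.04125142]), 'ft_torque': array([-0.00727877, -0.00579192,  0.01619623]), 'gripper_width': 87.0510935098481}
side {'vertical_fov': 43.63404891956145, 'cx': 257.1018110198004, 'cy': 192.7971921645901, 'extrinsics': array([[-7.74544706e-01, -6.32043840e-01,  2.45169963e-02,
         4.02254311e+02],
       [-3.15848232e-01,  3.52895542e-01, -8.80740956e-01,
         2.60761551e+02],
       [ 5.48014957e-01, -6.89916894e-01, -4.72963303e-01,
         8.03079460e+02],
       [ 0.00000000e+0
[... 254 characters left out ...]

       [-9.95970993e-01, -6.91018137e-03, -8.94093450e-02,
         5.89316197e+02],
       [ 8.92814651e-02,  1.70104509e-02, -9.95861167e-01,
         1.13561439e+03],
       [ 0.00000000e+00,  0.00000000e+00,  0.00000000e+00,
         1.00000000e+00]])}
{'vertical_fov': 71.27405048920467, 'cx': 257.0481981239639, 'cy': 194.29938876809436, 'T_tool_cam': array([[-5.41437487e-04, -2.97156343e-01,  9.54828683e-01,
        -1.61880779e+02],
       [ 9.99999821e-01,  8.10292697e-05,  5.92269337e-04,
         7.55131380e-01],
       [-2.53365661e-04,  9.54828833e-01,  2.97156246e-01,
        -8.33903460e+01],
       [ 0.00000000e+00,  0.00000000e+00,  0.00000000e+00,
         1.00000000e+00]])}
```

View pics/side0.png

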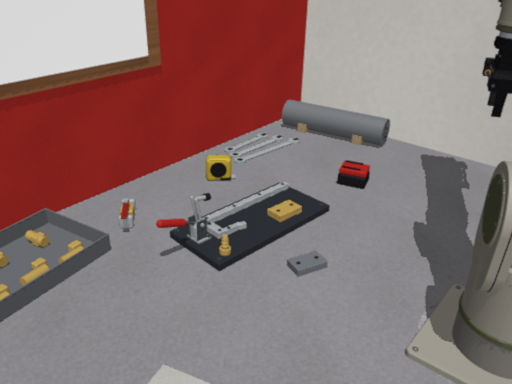

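View pics/top0.png

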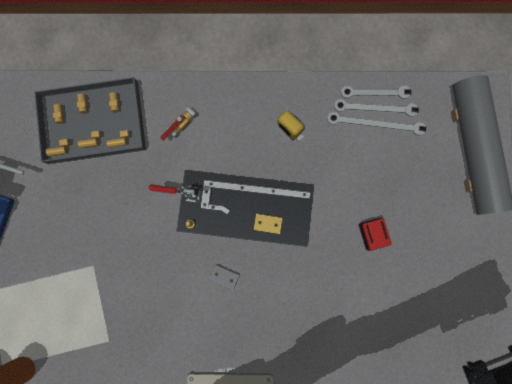

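View pics/wrist0.png

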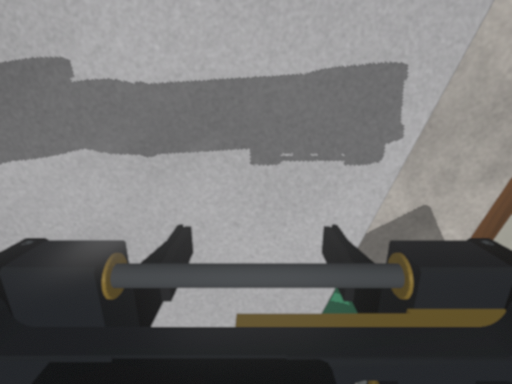

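Side view: jig plate about (250,220), blank on it at (285,211), nipple (225,243), clamp (200,225). In the top view the plate runs from (178,233) to (313,183), with the blank at (267,224). The fence is on the far side (+x) and the stop on the left (+y). The grey look-alike is at (225,276). Next I measure.

```bash
cat > h.py <<'E'
import numpy as np,cv2
from bench import robot
from scipy.spatial.transform import Rotation as R
def cam(name,s=None):
    c=robot.calibration(name); f=192/np.tan(np.radians(c["vertical_fov"]/2))
    if name=="wrist":
        T=np.eye(4);T[:3,:3]=R.from_quat(s["tcp_rot"]).as_matrix();T[:3,3]=s["eef_pos"]
        W=T@c["T_tool_cam"]
    else: W=np.linalg.inv(c["extrinsics"])
    return f,c["cx"],c["cy"],W
def ray(C,uv,z):
    f,cx,cy,W=C; uv=np.atleast_2d(uv).astype(float)
    d=np.c_[(uv[:,0]-cx)/f,(uv[:,1]-cy)/f,np.ones(len(uv))]@W[:3,:3].T
    o=W[:3,3]; t=(z-o[2])/d[:,2]; return o+d*t[:,None]
def proj(C,P):
    f,cx,cy,W=C; p=(np.atleast_2d(P)-W[:3,3])@W[:3,:3]
    return np.c_[cx+f*p[:,0]/p[:,2],cy+f*p[:,1]/p[:,2]]
def pts(C,d,mask):
    f,cx,cy,W=C; v,u=np.nonzero(mask&(d>0)); z=d[v,u]
    return np.c_[(u-cx)/f*z,(v-cy)/f*z,z]@W[:3,:3].T+W[:3,3]
E
python3 - <<'E'
from h import *
im=cv2.imread("pics/top0.png");d=np.load("pics/top0.npy");C=cam("top")
hsv=cv2.cvtColor(im,cv2.COLOR_BGR2HSV)
dark=((hsv[...,2]<75)).astype(np.uint8); dark[:160]=0;dark[260:]=0;dark[:,:170]=0;dark[:,330:]=0
cs,_=cv2.findContours(cv2.morphologyEx(dark,cv2.MORPH_CLOSE,np.ones((15,15))),0,2)
c=max(cs,key=cv2.contourArea);b=cv2.boxPoints(cv2.minAreaRect(c));print(b,cv2.minAreaRect(c))
print(ray(C,b,18))
br=cv2.inRange(hsv,(12,100,80),(32,255,255)); br[:160]=0;br[260:]=0
n,l,st,ce=cv2.connectedComponentsWithStats(br)
for i in range(1,n):
    if st[i,4]>15:
        cc,_=cv2.findContours((l==i).astype(np.uint8),0,2); r=cv2.minAreaRect(cc[0])
        p=pts(C,d,l==i); print(st[i],r,ray(C,ce[i],34)[0], "z",np.median(p[:,2]))
        print(ray(C,cv2.boxPoints(r),34))
p=pts(C,d,dark>0);print("plate z",np.median(p[:,2]))
cv2.imwrite("pics/topz.png",cv2.resize(im[150:300,140:340],None,fx=4,fy=4,interpolation=cv2.INTER_CUBIC))
C=cam("side");im=cv2.imread("pics/side0.png")
cv2.imwrite("pics/sidez.png",cv2.resize(im[170:280,150:340],None,fx=4,fy=4,interpolation=cv2.INTER_CUBIC))
E
```

```text
[[164.47784 228.93858]
 [171.76111 167.03072]
 [314.60748 183.83617]
 [307.32422 245.74403]] ((239.54266357421875, 206.3873748779297), (143.83155822753906, 62.334808349609375), 6.709836959838867)
[[ 496.61482539  182.30293196   18.        ]
 [ 667.59892181  166.96054373   18.        ]
 [ 623.33868612 -227.55215576   18.        ]
 [ 454.43768162 -207.37537993   18.        ]]
[254 213  29  21 453] ((267.79730224609375, 223.21621704101562), (26.96143341064453, 16.933095932006836), 9.462321281433105) [514.01427165 -99.87137821  34.        ] z 33.5758635073048
[[ 497.3332061   -60.57165735   34.        ]
 [ 542.2694988   -67.62933404   34.        ]
 [ 530.8866468  -139.30015497   34.        ]
 [ 486.07596354 -132.01387209   34.        ]]
[186 220   9   8  60] ((190.0, 223.5), (7.0, 8.0), 90.0) [511.42821102 110.09208028  34.        ] z 39.45605803090757
[[520.99266179 120.82453592  34.        ]
 [521.16332682  99.1810923   34.        ]
 [502.33377062  98.75885941  34.        ]
 [502.1575859  120.37038844  34.        ]]
plate z 17.557840861776413
```

View pics/topz.png

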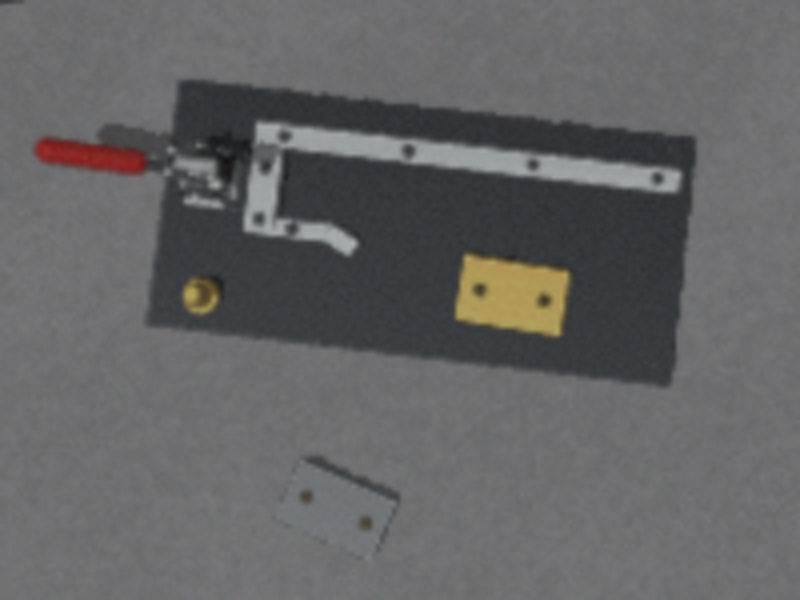

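View pics/sidez.png

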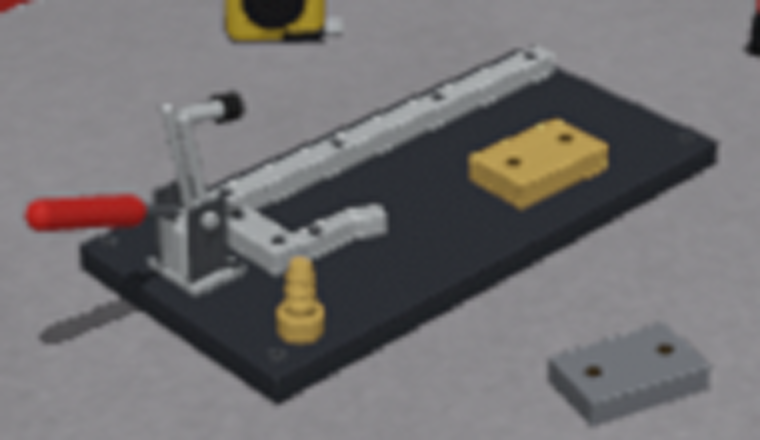

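Run:
```python
from h import *
s=robot.sense(); M=R.from_quat(s["tcp_rot"]).as_matrix();print(M.round(3))
C=cam("top")
# rough: fence inner edge from zoomed picture: zoom px ->/4+offset
z=lambda u,v:(u/4+140-.4,v/4+150-.4)
print(ray(C,[z(283,153),z(680,192)],32)) # fence inner edge top
print(ray(C,[z(180,80),z(694,137),z(670,384),z(148,325)],18))
th=np.radians(6.4); 
jy=np.array([np.sin(th),np.cos(th),0]); Mt=np.c_[[0,0,-1],-np.array([jy[1],-jy[0],0]),jy]
print(Mt.round(3)); rv=R.from_matrix(M.T@Mt).as_rotvec();print("turn deg in tool",np.degrees(rv))
tgt=np.array([480,-230,220]);print(M.T@(tgt-s["eef_pos"]))
```

```text
[[-0.     0.358 -0.934]
 [ 0.001 -0.934 -0.358]
 [-1.    -0.001  0.   ]]
[[ 608.86978671   56.9146739    32.        ]
 [ 584.15913595 -212.39815035   32.        ]]
[[ 660.63183686  131.13599294   18.        ]
 [ 623.27368997 -223.42465597   18.        ]
 [ 454.81992675 -206.76958861   18.        ]
 [ 491.68568531  148.9275949    18.        ]]
[[ 0.    -0.994  0.111]
 [ 0.     0.111  0.994]
 [-1.    -0.     0.   ]]
turn deg in tool [1.17361426e+02 6.22333725e-02 3.63633301e-02]
[   2.18207449 -238.23299555 -365.97206391]
```

Request:
{"op": "servo_tool", "data": {
  "rows": [
    [[0, -0.37, -0.47], [0, 0, 0], 0],
    [[0, -0.74, -0.95], [0, 0, 0], 0],
    [[0, -0.74, -0.95], [0, 0, 0], 0],
    [[0, -0.74, -0.95], [0, 0, 0], 0]
  ]
}}

```text
time_s: 0.48
eef_pos: [276.8, -497.7, 222.8]
tcp_rot: [0.695, 0.131, -0.694, 0.131]
wrist_force: [0.5, -0.5, -0.5]
gripper_width: 87.0
```

Request:
{"op": "servo_tool", "data": {
  "rows": [
    [[0, -0.37, -0.47], [0, 0, 0], 0],
    [[0, -0.74, -0.95], [0, 0, 0], 0],
    [[0, -0.74, -0.95], [0, 0, 0], 0],
    [[0, -0.74, -0.95], [0, 0, 0], 0]
  ]
}}

```text
time_s: 0.82
eef_pos: [325.7, -415.8, 222.8]
tcp_rot: [0.695, 0.131, -0.695, 0.13]
wrist_force: [-0.0, -0.5, 0.4]
gripper_width: 87.2
```

Request:
{"op": "servo_tool", "data": {
  "rows": [
    [[0, -0.37, -0.47], [0, 0, 0], 0],
    [[0, -0.74, -0.95], [0, 0, 0], 0],
    [[0, -0.74, -0.95], [0, 0, 0], 0],
    [[0, -0.74, -0.95], [0, 0, 0], 0]
  ]
}}

```text
time_s: 1.15
eef_pos: [374.9, -333.9, 222.7]
tcp_rot: [0.695, 0.13, -0.695, 0.13]
wrist_force: [-0.4, -0.1, 0.6]
gripper_width: 87.0
```

Request:
{"op": "servo_tool", "data": {
  "rows": [
    [[0, -0.37, -0.47], [0, 0, 0], 0],
    [[0, -0.74, -0.95], [0, 0, 0], 0],
    [[0, -0.74, -0.95], [0, 0, 0], 0],
    [[0, -0.74, -0.95], [0, 0, 0], 0]
  ]
}}

```text
time_s: 1.48
eef_pos: [424.3, -251.9, 222.7]
tcp_rot: [0.695, 0.13, -0.695, 0.13]
wrist_force: [-0.7, -0.3, -0.1]
gripper_width: 87.0
```

Request:
{"op": "servo_tool", "data": {
  "rows": [
    [[0, -0.37, -0.47], [0, 0, 0], 255],
    [[0, -0.74, -0.95], [0, 0, 0], 255],
    [[0, -0.74, -0.95], [0, 0, 0], 255],
    [[0, -0.74, -0.95], [0, 0, 0], 255]
  ]
}}

```text
time_s: 1.82
eef_pos: [473.9, -169.8, 222.5]
tcp_rot: [0.695, 0.13, -0.695, 0.13]
wrist_force: [-0.7, -0.7, -0.8]
gripper_width: 68.2
```

Request:
{"op": "servo_tool", "data": {
  "rows": [
    [[0, -0.37, -0.47], [-0.1, 0, 0], 255],
    [[0, -0.74, -0.95], [-0.2, 0, 0], 255],
    [[0, -0.74, -0.95], [-0.3, 0, 0], 255],
    [[0, -0.74, -0.95], [-0.4, 0, 0], 255],
    [[0, -0.74, -0.95], [-0.5, 0, 0], 255],
    [[0, -0.74, -0.95], [-0.6, 0, 0], 255],
    [[0, -0.74, -0.95], [-0.7, 0, 0], 255],
    [[0, -0.74, -0.95], [-0.8, 0, 0], 255],
    [[0, -0.74, -0.95], [-0.9, 0, 0], 255],
    [[0, -0.74, -0.95], [-1, 0, 0], 255],
    [[0, -0.74, -0.95], [-1, 0, 0], 255],
    [[0, -0.74, -0.95], [-1, 0, 0], 255]
  ]
}}

```text
time_s: 2.82
eef_pos: [522.1, -91.5, 222.3]
tcp_rot: [-0.539, -0.457, 0.54, -0.457]
wrist_force: [-0.9, -0.8, -0.8]
gripper_width: 0.9
```

Run:
```python
from h import *
s=robot.sense(); M=R.from_quat(s["tcp_rot"]).as_matrix();print(M.round(3),s)
im,d=robot.capture("wrist"); cv2.imwrite("pics/wrist1.png",im); np.savez("pics/wrist1.npz",d=d,eef_pos=s["eef_pos"],tcp_rot=s["tcp_rot"])
```

```text
[[-0.     0.987 -0.163]
 [-0.001 -0.163 -0.987]
 [-1.    -0.     0.001]] {'time_s': 2.8167, 'qpos': array([ 0.62896189,  0.17123943, -0.6001343 ,  1.68567126,  0.10018141,
        1.31580251, -0.15387049]), 'qd': array([-0.01211808, -0.00438799, -0.00823651,  0.00100503, -0.00447875,
       -0.00085267, -0.0335876 ]), 'effort': array([ 7.85331661e-02, -4.51355231e+01, -3.59247521e+00, -3.85106313e+01,
       -4.27168363e-02,  3.75573977e-02,  8.53072051e-01]), 'eef_pos': array([522.09354018, -91.45418042, 222.29546805]), 'tcp_rot': array([-0.53907359, -0.45727742,  0.53954657, -0.45736914]), 'wrist_force': array([-0.86372227, -0.84338803, -0.76934401]), 'ft_torque': array([-0.0327662 , -0.07330961, -0.03438892]), 'gripper_width': 0.9195517911668626}
```

View pics/wrist1.png

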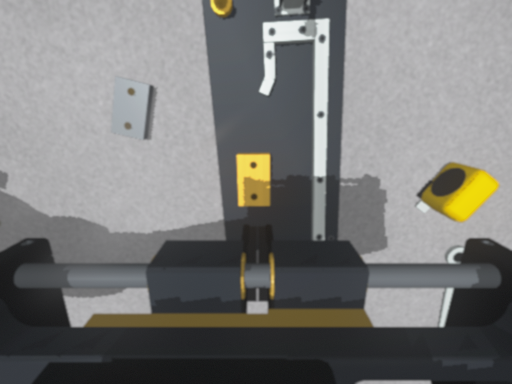

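Wrist view: blank spans u 237–271, v 154–206. The fence inner edge is at u≈314, the stop's lower edge at v≈42 and the flared guide at (268,70). The nipple is at (221,5) and the tape at (460,190).

```bash
cat > meas.py <<'E'
from h import *
def load(n):
    z=np.load(f"pics/{n}.npz"); return cv2.imread(f"pics/{n}.png"),z["d"],cam("wrist",z)
E
python3 - <<'E'
from meas import *
im,d,C=load("wrist1")
hsv=cv2.cvtColor(im,cv2.COLOR_BGR2HSV)
cv2.imwrite("pics/w1z.png",cv2.resize(im[0:240,190:350],None,fx=4,fy=4,interpolation=cv2.INTER_CUBIC)[:600])
br=cv2.inRange(hsv,(12,100,60),(32,255,255)); br[:,:225]=0; br[:140]=0;br[215:]=0;br[:,280:]=0
cc,_=cv2.findContours(br,0,2);c=max(cc,key=cv2.contourArea);r=cv2.minAreaRect(c);print(r)
b=cv2.boxPoints(r)
print("blank corners@34",ray(C,b,34).round(1))
m=cv2.moments(c);print("blank centre",ray(C,(m["m10"]/m["m00"],m["m01"]/m["m00"]),34).round(1))
p=pts(C,d,br>0);print("z blank",np.percentile(p[:,2],[10,50,90]))
# two-view check of height with the top camera centre
uvt=(267.8,223.2);Ct=cam("top")
def line(C,uv):
    a=ray(C,uv,0)[0];o=C[3][:3,3];return o,(a-o)/np.linalg.norm(a-o)
o1,d1=line(C,(m["m10"]/m["m00"],m["m01"]/m["m00"]));o2,d2=line(Ct,uvt)
A=np.c_[d1,-d2];t=np.linalg.lstsq(A,o2-o1,rcond=None)[0];print("triang",o1+d1*t[0],o2+d2*t[1])
print("edge directions",np.degrees(np.arctan2(*(lambda q:(q[0],q[1]))((lambda P:P[np.argmax([np.linalg.norm(P[1]-P[0]),0])+1]-P[0])(ray(C,b,34))[:2]))))
# steel: gradient along rows between v=60..230 for fence
g=cv2.cvtColor(im,cv2.COLOR_BGR2GRAY).astype(float)
for v in range(50,236,12):
    print(v,g[v,306:334].astype(int))
E
```

```text
((253.0, 179.5), (53.0, 34.0), 90.0)
blank corners@34 [[ 501.4  -58.3   34. ]
 [ 545.2  -65.6   34. ]
 [ 534.3 -138.3   34. ]
 [ 487.7 -130.6   34. ]]
blank centre [[517.9 -96.8  34. ]]
z blank [32.2553503  33.74623222 34.76636044]
triang [ 516.98464264 -100.70860008   18.17380694] [514.5270876  -99.91772544  18.1139714 ]
edge directions 99.39294511868934
50 [ 83  83  83  82  82  83  92 110 149 201 228 231 230 230 230 230 230 230
 231 232 232 226 193 128  83  77  77  77]
62 [ 83  82  83  82  81  85  96 118 160 209 229 231 229 229 229 229 229 230
 231 231 228 212 161 107  80  77  78  78]
74 [ 82  82  82  81  81  85  97 121 163 208 227 230 229 228 229 229 229 229
 230 230 226 197 138  91  78  78  78  79]
86 [ 82  83  82  82  82  85  97 124 167 211 227 230 229 228 228 228 228 228
 230 230 226 195 132  86  78  78  79  79]
98 [ 82  82  82  82  81  86 102 137 187 222 229 229 228 228 228 227 228 228
 229 229 223 188 125  83  77  78  78  78]
110 [ 83  82  81  82  82  86 101 139 192 224 230 227 221 214 211 209 214 222
 227 225 205 155 103  80  78  80  78  78]
122 [ 81  80  81  81  81  85  99 
[... 456 characters left out ...]
 79  80  80  88 107 147 198 225 230 229 227 226 225 225 225 226
 221 185 124  82  76  76  77  77  76  76]
182 [ 56  55  56  56  58  70  88 111 134 149 148 132 112  98  97 108 127 143
 144 120  83  59  57  57  57  57  58  57]
194 [ 54  54  55  55  58  69  88 112 134 149 153 153 151 151 150 150 150 150
 141 115  77  56  54  54  54  55  55  56]
206 [ 52  51  52  52  56  68  90 115 138 149 153 152 151 150 150 149 149 146
 130 100  67  55  53  53  54  53  53  54]
218 [ 51  51  50  51  57  72  97 123 144 151 152 151 151 150 149 149 148 144
 122  85  57  51  51  52  52  52  52  53]
230 [ 51  50  50  50  55  72  98 126 145 151 151 151 150 149 149 149 149 144
 120  82  54  49  51  51  51  50  51  49]
```

View pics/w1z.png

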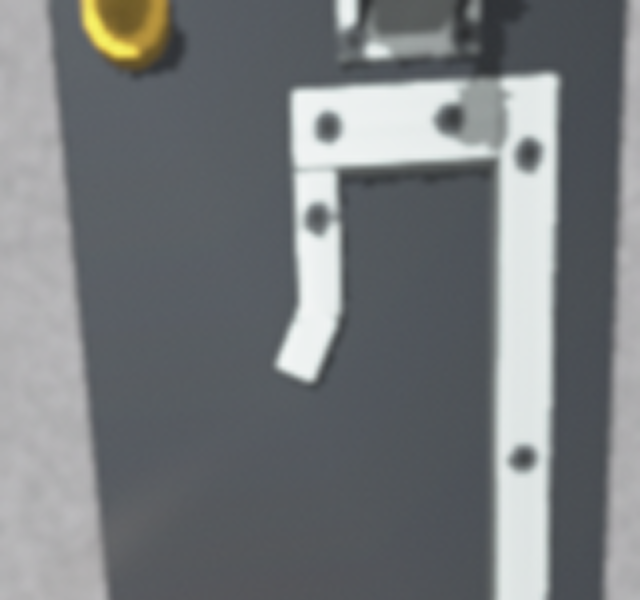

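Run:
```python
from meas import *
im,d,C=load("wrist1")
g=cv2.cvtColor(im,cv2.COLOR_BGR2GRAY).astype(float)
hsv=cv2.cvtColor(im,cv2.COLOR_BGR2HSV)
def cross(row,lo,hi,frac,rev=False):
    a=row[lo:hi]; 
    if rev:a=a[::-1]
    t=a[:3].mean()+frac*(a[-1]-a[:3].mean())
    i=np.argmax(a>t); x=i-1+(t-a[i-1])/(a[i]-a[i-1]); return lo+x if not rev else hi-1-x
vs=[v for v in range(50,234,4) if abs(v-38)>6]
inn=np.array([(cross(g[v],303,318,.75),v) for v in vs]);out=np.array([(cross(g[v],322,338,.5,True),v) for v in vs if not(172<v<190 or 100<v<118)])
low=np.array([(cross(g[v],303,318,.12),v) for v in vs])
def fit(P):
    vx,vy,x,y=cv2.fitLine(P[:,:2].astype(np.float32),cv2.DIST_HUBER,0,.01,.01).ravel();
    r=(P[:,0]-x)*vy-(P[:,1]-y)*vx
    return np.array([vx,vy])*np.sign(vy),np.array([x,y]),r.std()
A={}
for n,P,z in(("inner top",inn,32),("outer top",out,32),("inner bottom",low,18)):
    k=fit(ray(C,P,z));A[n]=k;print(n,k,"ang deg",np.degrees(np.arctan2(k[0][0],k[0][1])))
dr,p0,_=A["inner top"]; nx=np.array([dr[1],-dr[0]])
print("thickness",(A["outer top"][1]-p0)@nx,"bottom offset",(A["inner bottom"][1]-p0)@nx)
# stop: columns
P=[]
for u in range(278,308,2):
    col=g[:,u]; print(u,col[34:54].astype(int)) if u in(280,292,304) else 0
```

```text
inner top (array([0.10946036, 0.99399114], dtype=float32), array([604.7877  , -52.275482], dtype=float32), np.float64(0.41191545465104107)) ang deg 6.2842093
outer top (array([0.10952529, 0.993984  ], dtype=float32), array([619.5096  , -64.499054], dtype=float32), np.float64(0.17572757767842834)) ang deg 6.287951
inner bottom (array([0.11503868, 0.993361  ], dtype=float32), array([601.2865 , -77.07239], dtype=float32), np.float64(0.6354482867869401)) ang deg 6.6058564
thickness 15.971397 bottom offset -0.7659042
280 [237 239 239 239 240 239 225 161 101  82  70  70  79  84  88  88  87  87
  87  88]
292 [235 236 237 237 236 224 172 113  84  71  70  81  85  86  85  85  85  85
  85  86]
304 [165 201 226 233 227 194 133  91  74  66  73  80  83  83  83  83  83  83
  83  83]
```

```bash
cat > jig.py <<'E'
from meas import *
th=np.radians(6.29); JY=np.array([np.sin(th),np.cos(th),0]);JX=np.array([np.cos(th),-np.sin(th),0])
F0=np.array([604.79,-52.28,0])
E
python3 - <<'E'
from jig import *
im,d,C=load("wrist1")
q=ray(C,[(280,41.2),(292,40.2),(304,39.7)],32)
print("stop y along",(q-F0)@JY, "x",(q-F0)@JX)
ys=np.mean((q-F0)@JY); c=F0+JY*ys; c[2]=18; print("corner",c)
def J(p): p=np.atleast_2d(p); return np.c_[(p-c)@JX,(p-c)@JY]
print("guide mouth", J(ray(C,[(190+341/4-.4,310/4-.4)],30)), "flare end",J(ray(C,[(190+312/4,383/4)],30)))
print("nipple",J(ray(C,[(221,5)],50)))
print("clamp foot front", J(ray(C,[(190+340/4,62/4),(190+480/4,50/4)],20)))
# plate corners from top cam
Ct=cam("top"); z=lambda u,v:(u/4+139.6,v/4+149.6)
print("plate (exp x -130..40,y -280..80)",J(ray(Ct,[z(180,80),z(694,137),z(670,384),z(148,325)],18)))
# blank edges by subpixel on saturation
hsv=cv2.cvtColor(im,cv2.COLOR_BGR2HSV);S=hsv[...,1].astype(float)
b=cv2.inRange(hsv,(12,100,60),(32,255,255))
L=[];Rr=[]
for v in range(160,202,3):
    r=np.nonzero(b[v,225:285])[0]+225; L.append((r[0]-.5,v));Rr.append((r[-1]+.5,v))
T=[];B=[]
for u in range(242,268,3):
    r=np.nonzero(b[140:220,u])[0]+140; T.append((u,r[0]-.5));B.append((u,r[-1]+.5))
for n,P in(("L",L),("R",Rr),("T",T),("B",B)):
    q=J(ray(C,P,34)); k=np.polyfit(q[:,1],q[:,0],1) if n in"LR" else np.polyfit(q[:,0],q[:,1],1)
    print(n,"mean",q.mean(0).round(1),"slope deg",np.degrees(np.arctan(k[0])).round(2))
print([int(x) for x in b[150:162,254]],S[150:162,262],im[150:160,262].tolist())
E
```

```text
stop y along [109.82545994 110.1059276  109.86749306] x [-40.83136107 -26.81095781 -12.8189902 ]
corner [616.83434642  56.99117395  18.        ]
guide mouth [[-48.03314749 -38.22372413]] flare end [[-57.26414653 -59.11152313]]
nipple [[-104.50664231   33.87529617]]
clamp foot front [[-44.88837916  29.71683365]
 [ -3.71206049  30.5492281 ]]
plate (exp x -130..40,y -280..80) [[  35.41046566   78.49696346]
 [  37.12317051 -278.02225276]
 [-132.14125966 -279.92338156]
 [-134.46790839   77.67158096]]
L mean [-104.7 -163.1] slope deg 2.62
R mean [ -58.5 -165.6] slope deg 2.24
T mean [ -78.6 -127.9] slope deg -3.1
B mean [ -82.9 -202.6] slope deg -4.11
[0, 0, 0, 255, 255, 255, 255, 255, 255, 255, 255, 255] [ 17.   0.  73. 143. 169. 166. 161. 161. 162. 162. 162. 161.] [[90, 86, 84], [89, 89, 89], [80, 99, 112], [68, 127, 155], [72, 171, 214], [84, 210, 240], [90, 220, 243], [90, 219, 243], [89, 219, 243], [89, 219, 243]]
```

```bash
cat >> jig.py <<'E'
c=F0+JY*109.93; c[2]=18
def J(p): p=np.atleast_2d(p); return np.c_[(p-c)@JX,(p-c)@JY,p[:,2]-18]
def st():
    s=robot.sense();M=R.from_quat(s["tcp_rot"]).as_matrix()
    return s,M
def shift(x,y,z):
    "tool-frame shift in units from the measured pose to jig-corner x,y,z(above plate)"
    s,M=st(); t=c+JX*x+JY*y+np.array([0,0,z])
    print("now corner frame",J(s["eef_pos"]).round(1),"tool y axis deg to JX",np.degrees(np.arctan2(M[1,1],M[0,1])).round(2)+6.29,
    "tilt",np.degrees(np.arccos(-M[2,0])).round(2),"F",s["wrist_force"].round(1),"t",s["time_s"])
    print("shift units",(M.T@(t-s["eef_pos"])/80).round(4))
E
python3 - <<'E'
from jig import *
shift(-140,-166,60); shift(-140,-166,7)
E
```

```text
now corner frame [[ -77.9 -157.3  204.4]] tool y axis deg to JX -3.1100000000000003 tilt 0.03 F [-0.7 -0.5  0.7] t 2.8667
shift units [ 1.805  -0.7691  0.1494]
now corner frame [[ -77.9 -157.3  204.4]] tool y axis deg to JX -3.1100000000000003 tilt 0.03 F [-0.7 -0.5  0.7] t 2.8667
shift units [ 2.4675 -0.769   0.1491]
```

Request:
{"op": "servo_tool", "data": {
  "rows": [
    [[0, -0.38, 0.07], [-0.05, 0, 0], 255],
    [[0.2, -0.77, 0.15], [-0.05, 0, 0], 255],
    [[0.6, -0.77, 0.15], [-0.05, 0, 0], 255],
    [[1, -0.77, 0.15], [-0.05, 0, 0], 255],
    [[1, -0.77, 0.15], [-0.05, 0, 0], 255]
  ]
}}

```text
time_s: 3.28
eef_pos: [456.1, -91.7, 138.0]
tcp_rot: [-0.525, -0.474, 0.528, -0.47]
wrist_force: [-1.0, 0.7, -0.9]
gripper_width: 0.4
```

Request:
{"op": "servo_tool", "data": {
  "rows": [
    [[0.4, 0, 0], [0, 0, 0], 255],
    [[0.8, 0, 0], [0, 0, 0], 255],
    [[0.8, 0, 0], [0, 0, 0], 255],
    [[0.8, 0, 0], [0, 0, 0], 255]
  ]
}}

```text
time_s: 3.62
eef_pos: [459.4, -91.1, 79.1]
tcp_rot: [-0.526, -0.473, 0.526, -0.472]
wrist_force: [-0.2, 0.5, 0.3]
gripper_width: 0.2
```

Run:
```python
from jig import *
shift(-140,-166,6)
s=robot.sense()
im,d=robot.capture("wrist"); cv2.imwrite("pics/wrist2.png",im); np.savez("pics/wrist2.npz",d=d,eef_pos=s["eef_pos"],tcp_rot=s["tcp_rot"])
C=cam("wrist",s);print(proj(C,[s["eef_pos"],s["eef_pos"]+15*JX,s["eef_pos"]-15*JX]))
```

```text
now corner frame [[-140.2 -164.5   61.1]] tool y axis deg to JX 0.16999999999999993 tilt 0.13 F [-0.2  0.5  0.3] t 3.6167
shift units [0.6883 0.0045 0.0199]
[[254.63596835 239.32014893]
 [277.08530637 239.40085996]
 [232.18891766 239.23944613]]
```

View pics/wrist2.png

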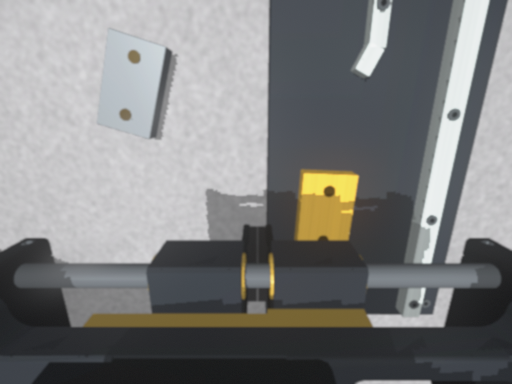

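Blank at u 298–357, v 170–240; shut fingertips at (257,230), about ±14 px (≈±10 mm), clear of the blank's near side. Descending.

Request:
{"op": "servo_tool", "data": {
  "rows": [
    [[0.35, 0, 0.01], [0, 0, 0], 255],
    [[0.68, 0, 0.02], [0, 0, 0], 255],
    [[0.68, 0, 0.02], [0, 0, 0], 255],
    [[0.68, 0, 0.02], [0, 0, 0], 255]
  ]
}}

```text
time_s: 4.0
eef_pos: [460.1, -92.7, 25.6]
tcp_rot: [0.526, 0.473, -0.526, 0.473]
wrist_force: [0.2, -0.0, 0.4]
gripper_width: 0.2
```

Run:
```python
from jig import *
shift(-140,-166,6)
```

```text
now corner frame [[-139.4 -166.     7.6]] tool y axis deg to JX 0.21999999999999975 tilt 0.01 F [ 0.2 -0.   0.4] t 4.0
shift units [ 0.0202 -0.0073  0.    ]
```

Request:
{"op": "servo_tool", "data": {
  "rows": [
    [[0.02, 0.05, 0], [0, 0, 0], 255],
    [[0.02, 0.1, 0], [0, 0, 0], 255],
    [[0.02, 0.15, 0], [0, 0, 0], 255],
    [[0.02, 0.2, 0], [0, 0, 0], 255],
    [[0.02, 0.25, 0], [0, 0, 0], 255],
    [[0.02, 0.3, 0], [0, 0, 0], 255],
    [[0.02, 0.35, 0], [0, 0, 0], 255],
    [[0.02, 0.4, 0], [0, 0, 0], 255],
    [[0.02, 0.45, 0], [0, 0, 0], 255],
    [[0.02, 0.5, 0], [0, 0, 0], 255],
    [[0.02, 0.55, 0], [0, 0, 0], 255],
    [[0.02, 0.6, 0], [0, 0, 0], 255],
    [[0.02, 0.6, 0], [0, 0, 0], 255]
  ]
}}

```text
time_s: 5.08
eef_pos: [508.1, -97.7, 22.6]
tcp_rot: [0.526, 0.473, -0.525, 0.473]
wrist_force: [0.0, 0.1, 0.6]
gripper_width: 0.8
```

```bash
cat > snap.py <<'E'
from jig import *
import sys
def snap(n):
    s=robot.sense()
    im,d=robot.capture("wrist"); cv2.imwrite(f"pics/{n}.png",im); np.savez(f"pics/{n}.npz",d=d,eef_pos=s["eef_pos"],tcp_rot=s["tcp_rot"])
    return im,d,cam("wrist",s)
E
python3 - <<'E'
from snap import *
shift(-60,-166,6); im,d,C=snap("wrist3")
print(J(ray(C,[(0,0)],34)))
E
```

```text
now corner frame [[ -91.1 -165.7    4.6]] tool y axis deg to JX 0.25 tilt 0.05 F [0.  0.1 0.6] t 5.0833
shift units [-0.017   0.3886  0.0059]
[[-213.36808744  -33.51855711   16.        ]]
```

View pics/wrist3.png

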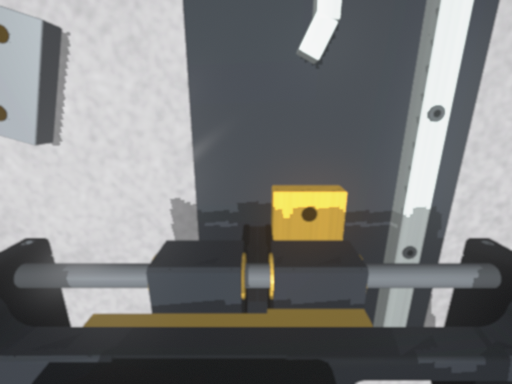

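Blank's near side is at u≈272, directly against the finger; right edge u≈346, top edge v≈185; fence inner top edge at about u 425.

```bash
cat > blank.py <<'E'
from snap import *
def edges(im,C,vlo,vhi,u0=200,u1=470):
    hsv=cv2.cvtColor(im,cv2.COLOR_BGR2HSV);b=cv2.inRange(hsv,(12,110,120),(32,255,255));b[:vlo]=0;b[vhi:]=0;b[:,:u0]=0;b[:,u1:]=0
    n,l,s,_=cv2.connectedComponentsWithStats(b);k=1+np.argmax(s[1:,4]);b=(l==k);print("bbox",s[k])
    x,y,w,h,_=s[k]
    L=[];Rr=[];T=[]
    for v in range(y+4,y+h-3,2):
        r=np.nonzero(b[v])[0];L.append((r[0]-.5,v));Rr.append((r[-1]+.5,v))
    for u in range(x+5,x+w-5,3): T.append((u,np.nonzero(b[:,u])[0][0]-.5))
    for n,P,z in(("L",L,34),("R",Rr,34),("T@34",T,34),("T@18",T,18)):
        q=J(ray(C,P,z));k=np.polyfit(q[:,1],q[:,0],1) if n in "LR" else np.polyfit(q[:,0],q[:,1],1)
        print(n,np.median(q,0).round(1),"slope deg",np.degrees(np.arctan(k[0])).round(2),"range",q[:,0].min().round(1),q[:,0].max().round(1))
E
python3 - <<'E'
from blank import *
im,d,C=load("wrist3"); edges(im,C,150,239)
# brighter top only
g=im[:,:,2]; print(g[180:200,310].tolist())
E
```

```text
bbox [ 271  185   77   54 3805]
L [ -80.9 -141.7   16. ] slope deg -1.29 range -81.6 -80.6
R [ -36.5 -141.5   16. ] slope deg -1.21 range -39.1 -36.1
T@34 [ -59.4 -124.5   16. ] slope deg -0.6 range -78.7 -40.0
T@18 [ -56.2 -128.9    0. ] slope deg -0.6 range -77.4 -34.7
[89, 89, 89, 93, 109, 138, 161, 167, 165, 164, 178, 219, 244, 247, 247, 246, 246, 246, 246, 246]
```

Request:
{"op": "servo_tool", "data": {
  "rows": [
    [[0, 0.05, 0], [0, 0, 0], 255],
    [[0, 0.1, 0], [0, 0, 0], 255],
    [[0, 0.15, 0], [0, 0, 0], 255],
    [[0, 0.2, 0], [0, 0, 0], 255],
    [[0, 0.25, 0], [0, 0, 0], 255],
    [[0, 0.3, 0], [0, 0, 0], 255],
    [[0, 0.34, 0], [0, 0, 0], 255],
    [[0, 0.38, 0], [0, 0, 0], 255],
    [[0, 0.41, 0], [0, 0, 0], 255],
    [[0, 0.43, 0], [0, 0, 0], 255],
    [[0, 0.43, 0], [0, 0, 0], 255]
  ]
}}

```text
time_s: 6.05
eef_pos: [541.9, -101.3, 22.6]
tcp_rot: [0.526, 0.473, -0.526, 0.473]
wrist_force: [0.2, 0.7, 0.5]
gripper_width: 0.5
```

Request:
{"op": "servo_tool", "data": {
  "rows": [
    [[0, 0.01, 0], [0, 0, 0], 255],
    [[0, 0.02, 0], [0, 0, 0], 255],
    [[0, 0.03, 0], [0, 0, 0], 255],
    [[0, 0.03, 0], [0, 0, 0], 255]
  ]
}}

```text
time_s: 6.38
eef_pos: [543.9, -101.6, 22.6]
tcp_rot: [0.526, 0.473, -0.526, 0.473]
wrist_force: [-0.6, 1.1, 0.1]
gripper_width: 0.4
```

Run:
```python
from blank import *
shift(-54,-166,6); im,d,C=snap("wrist4"); edges(im,C,150,239)
```

```text
now corner frame [[ -55.1 -165.7    4.6]] tool y axis deg to JX 0.25 tilt 0.01 F [-0.6  1.1  0.1] t 6.3833
shift units [-0.0178  0.014   0.0044]
bbox [ 271  185   75   54 3708]
L [ -44.9 -141.7   16. ] slope deg -2.22 range -45.8 -44.6
R [  -1.5 -141.5   16. ] slope deg -1.43 range -3.7 -1.2
T@34 [ -24.3 -124.5   16. ] slope deg -1.06 range -42.7 -5.9
T@18 [ -21.2 -128.9    0. ] slope deg -1.06 range -41.5 -0.8
```

View pics/wrist4.png

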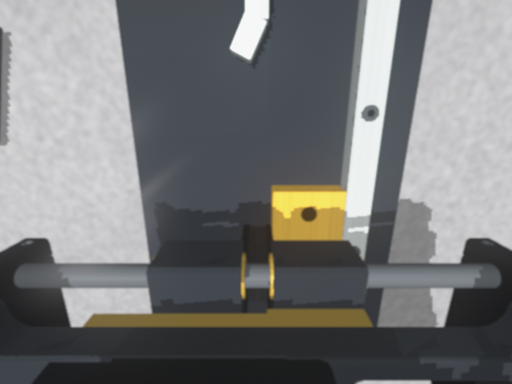

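Right edge at u≈346 now meets the fence's inner edge (≈1 mm to go). Pushing gently on until the force rises.

Request:
{"op": "servo_tool", "data": {
  "rows": [
    [[0, 0.01, 0], [0, 0, 0], 255],
    [[0, 0.02, 0], [0, 0, 0], 255],
    [[0, 0.02, 0], [0, 0, 0], 255]
  ]
}}

```text
time_s: 6.68
eef_pos: [544.1, -101.6, 22.2]
tcp_rot: [-0.525, -0.474, 0.526, -0.472]
wrist_force: [-6.0, 1.4, 4.1]
gripper_width: 0.3
```

Request:
{"op": "servo_tool", "data": {
  "rows": [
    [[0, 0.01, 0], [0, 0, 0], 255],
    [[0, 0.02, 0], [0, 0, 0], 255],
    [[0, 0.02, 0], [0, 0, 0], 255]
  ]
}}

```text
time_s: 6.93
eef_pos: [544.1, -101.6, 21.7]
tcp_rot: [-0.524, -0.474, 0.527, -0.471]
wrist_force: [-12.2, 2.3, 6.2]
gripper_width: 0.5
```

Request:
{"op": "servo_tool", "data": {
  "rows": [
    [[0, -0.1, 0], [0, 0, 0], 255],
    [[0, -0.3, 0], [0, 0, 0], 255],
    [[-0.3, -0.4, 0], [0, 0, 0], 255],
    [[-0.8, -0.4, 0], [0, 0, 0], 255],
    [[-0.9, 0, 0.4], [0, 0, 0], 255],
    [[-0.9, 0.35, 0.75], [0, 0, 0], 255],
    [[-0.9, 0.35, 0.75], [0, 0, 0], 255],
    [[-0.9, 0.35, 0.75], [0, 0, 0], 255]
  ]
}}

```text
time_s: 7.6
eef_pos: [569.4, -167.1, 94.5]
tcp_rot: [0.527, 0.472, -0.526, 0.472]
wrist_force: [0.4, 0.8, -0.6]
gripper_width: 0.3
```

Run:
```python
from blank import *
shift(-27,-226,6); im,d,C=snap("wrist5"); edges(im,C,80,239)
```

```text
now corner frame [[ -22.6 -227.9   76.5]] tool y axis deg to JX 0.040000000000000036 tilt 0.09 F [ 0.4  0.8 -0.6] t 7.6
shift units [ 0.8811 -0.0563 -0.0241]
bbox [ 227   88   56   91 4919]
L [ -45.  -163.2   16. ] slope deg -0.04 range -45.5 -44.6
R [  -1.1 -163.1   16. ] slope deg 0.17 range -1.5 -0.6
T@34 [ -22.9 -128.7   16. ] slope deg 0.07 range -40.3 -5.5
T@18 [ -23.  -127.5    0. ] slope deg 0.07 range -41.7 -4.4
```

View pics/wrist5.png

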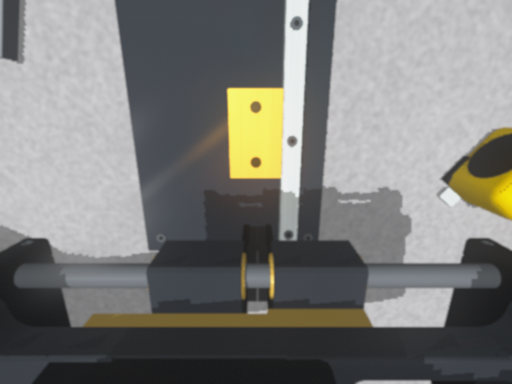

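Blank lies flush along the fence: u 228–283, v 88–178, 0.1° off, gap about 1 mm or less. Going down behind its end.

Request:
{"op": "servo_tool", "data": {
  "rows": [
    [[0.4, -0.06, -0.02], [0, 0, 0], 255],
    [[0.8, -0.06, -0.02], [0, 0, 0], 255],
    [[0.87, -0.06, -0.02], [0, 0, 0], 255],
    [[0.87, -0.06, -0.02], [0, 0, 0], 255],
    [[0.87, -0.06, -0.02], [0, 0, 0], 255]
  ]
}}

```text
time_s: 8.07
eef_pos: [564.3, -161.7, 26.1]
tcp_rot: [0.526, 0.473, -0.525, 0.473]
wrist_force: [1.0, -0.7, 0.1]
gripper_width: 0.3
```

Run:
```python
from blank import *
shift(-27,-226,6)
```

```text
now corner frame [[ -28.2 -223.2    8.1]] tool y axis deg to JX 0.2999999999999998 tilt 0.04 F [ 1.  -0.7  0.1] t 8.0667
shift units [0.0257 0.0152 0.0356]
```

Request:
{"op": "servo_tool", "data": {
  "rows": [
    [[0.03, 0, -0.05], [0, 0, 0], 255],
    [[0.03, 0, -0.1], [0, 0, 0], 255],
    [[0.03, 0, -0.15], [0, 0, 0], 255],
    [[0.03, 0, -0.2], [0, 0, 0], 255],
    [[0.03, 0.01, -0.25], [0, 0, 0], 255],
    [[0.03, 0.01, -0.3], [0, 0, 0], 255],
    [[0.03, 0.01, -0.35], [0, 0, 0], 255],
    [[0.03, 0.02, -0.4], [0, 0, 0], 255],
    [[0.03, 0.02, -0.45], [0, 0, 0], 255],
    [[0.03, 0.02, -0.5], [0, 0, 0], 255],
    [[0.03, 0.03, -0.53], [0, 0, 0], 255],
    [[0.03, 0.03, -0.55], [0, 0, 0], 255],
    [[0.03, 0.03, -0.55], [0, 0, 0], 255]
  ]
}}

```text
time_s: 9.15
eef_pos: [571.0, -118.3, 22.5]
tcp_rot: [0.526, 0.473, -0.525, 0.473]
wrist_force: [-1.8, -0.4, 0.7]
gripper_width: 0.3
```

Run:
```python
from blank import *
shift(-27,-82,6); im,d,C=snap("wrist6"); edges(im,C,80,239)
```

```text
now corner frame [[ -26.4 -179.2    4.5]] tool y axis deg to JX 0.28000000000000025 tilt 0.02 F [-1.8 -0.4  0.7] t 9.15
shift units [-0.0188 -0.0015 -1.2153]
bbox [ 221  108   82  124 9266]
L [ -44.9 -129.7   16. ] slope deg -0.44 range -45.2 -44.0
R [  -1.  -129.4   16. ] slope deg -0.13 range -1.3 -0.7
T@34 [-23.4 -95.8  16. ] slope deg -0.84 range -41.8 -4.9
T@18 [-23.2 -95.6   0. ] slope deg -0.84 range -43.6 -2.8
```

View pics/wrist6.png

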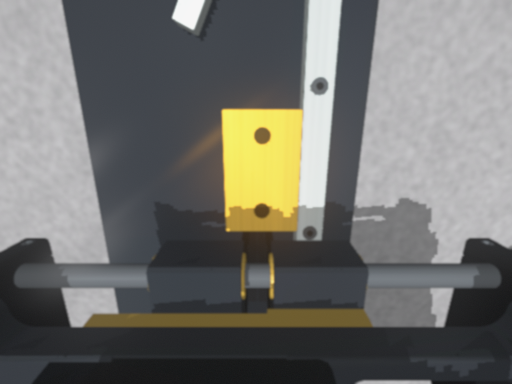

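Blank still flush (u 222–302, v 108–231), its leading end at y ≈ −96 mm from the stop. Continuing steadily.

Request:
{"op": "servo_tool", "data": {
  "rows": [
    [[0, 0, -0.03], [0, 0, 0], 255],
    [[0, 0, -0.08], [0, 0, 0], 255],
    [[0, 0, -0.13], [0, 0, 0], 255],
    [[0, 0, -0.18], [0, 0, 0], 255],
    [[0, 0.01, -0.23], [0, 0, 0], 255],
    [[0, 0.01, -0.28], [0, 0, 0], 255],
    [[0, 0.01, -0.33], [0, 0, 0], 255],
    [[0, 0.01, -0.38], [0, 0, 0], 255],
    [[0, 0.01, -0.43], [0, 0, 0], 255],
    [[0, 0.02, -0.48], [0, 0, 0], 255],
    [[0, 0.02, -0.53], [0, 0, 0], 255],
    [[0, 0.02, -0.57], [0, 0, 0], 255],
    [[0, 0.02, -0.6], [0, 0, 0], 255],
    [[0, 0.02, -0.6], [0, 0, 0], 255]
  ]
}}

```text
time_s: 10.37
eef_pos: [577.8, -70.4, 22.6]
tcp_rot: [0.526, 0.473, -0.525, 0.473]
wrist_force: [0.1, 0.1, -0.7]
gripper_width: 0.6
```

Run:
```python
from blank import *
shift(-27,-83.5,6); im,d,C=snap("wrist7"); edges(im,C,80,239)
```

```text
now corner frame [[ -24.9 -130.9    4.6]] tool y axis deg to JX 0.2999999999999998 tilt 0.03 F [ 0.1  0.1 -0.7] t 10.3667
shift units [-0.0168 -0.0236 -0.5929]
bbox [ 218  108   82  124 9171]
L [-44.7 -81.4  16. ] slope deg -0.19 range -45.1 -44.2
R [ -1.  -81.2  16. ] slope deg -0.08 range -1.3 -0.6
T@34 [-23.5 -47.3  16. ] slope deg 0.13 range -41.9 -5.0
T@18 [-23.4 -47.1   0. ] slope deg 0.13 range -43.8 -3.0
```

View pics/wrist7.png

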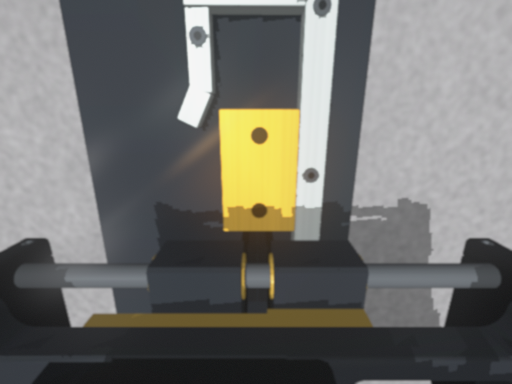

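Blank enters the pocket with clearance: leading edge v=108 is level with the end of the guide's flare, left edge u 220, guide inner face u 213. There are 47 mm left to go.

Request:
{"op": "servo_tool", "data": {
  "rows": [
    [[0, 0, -0.03], [0, 0, 0], 255],
    [[0, 0, -0.08], [0, 0, 0], 255],
    [[0, 0, -0.13], [0, 0, 0], 255],
    [[0, 0, -0.18], [0, 0, 0], 255],
    [[0, 0, -0.23], [0, 0, 0], 255],
    [[0, 0.01, -0.28], [0, 0, 0], 255],
    [[0, 0.01, -0.33], [0, 0, 0], 255],
    [[0, 0.01, -0.38], [0, 0, 0], 255],
    [[0, 0.01, -0.43], [0, 0, 0], 255],
    [[0, 0.01, -0.48], [0, 0, 0], 255],
    [[0, 0.01, -0.52], [0, 0, 0], 255],
    [[0, 0.01, -0.55], [0, 0, 0], 255],
    [[0, 0.01, -0.55], [0, 0, 0], 255]
  ]
}}

```text
time_s: 11.5
eef_pos: [583.1, -26.7, 22.6]
tcp_rot: [0.526, 0.473, -0.525, 0.473]
wrist_force: [0.3, 0.4, -0.1]
gripper_width: 0.1
```

Request:
{"op": "servo_tool", "data": {
  "rows": [
    [[0, 0, -0.01], [0, 0, 0], 255],
    [[0, 0, -0.02], [0, 0, 0], 255],
    [[0, 0, -0.03], [0, 0, 0], 255],
    [[0, 0, -0.04], [0, 0, 0], 255],
    [[0, 0, -0.04], [0, 0, 0], 255]
  ]
}}

```text
time_s: 11.92
eef_pos: [583.4, -24.5, 22.6]
tcp_rot: [0.526, 0.473, -0.526, 0.473]
wrist_force: [0.4, -2.0, 1.0]
gripper_width: 0.5
```

Run:
```python
from blank import *
shift(-27,-83.5,6); im,d,C=snap("wrist8"); edges(im,C,80,239)
```

```text
now corner frame [[-24.3 -84.6   4.6]] tool y axis deg to JX 0.2400000000000002 tilt 0.01 F [ 0.4 -2.   1. ] t 11.9167
shift units [-0.0178 -0.0332 -0.0145]
bbox [ 217  109   82  123 9092]
L [-44.8 -35.1  16. ] slope deg -0.43 range -45.3 -44.3
R [ -1.1 -34.9  16. ] slope deg -0.05 range -1.3 -0.7
T@34 [-23.4  -1.5  16. ] slope deg 0.26 range -41.9 -4.9
T@18 [-23.4  -1.4   0. ] slope deg 0.26 range -43.8 -3.0
```

View pics/wrist8.png

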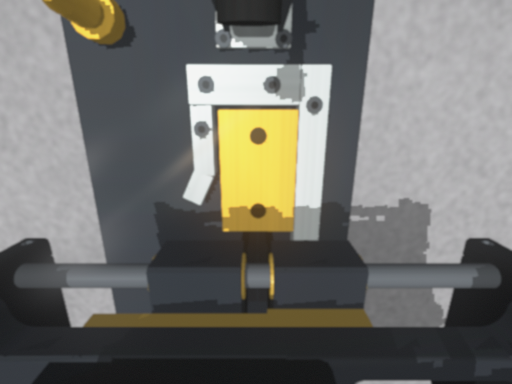

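About at the stop (leading edge v=109 against the stop's edge v≈105). I keep pressing gently until the force rises.

Request:
{"op": "servo_tool", "data": {
  "rows": [
    [[0, 0, -0.01], [0, 0, 0], 255],
    [[0, 0, -0.02], [0, 0, 0], 255],
    [[0, 0, -0.03], [0, 0, 0], 255],
    [[0, 0, -0.03], [0, 0, 0], 255]
  ]
}}

```text
time_s: 12.3
eef_pos: [583.5, -22.2, 22.5]
tcp_rot: [-0.526, -0.473, 0.526, -0.473]
wrist_force: [0.1, -2.0, 1.2]
gripper_width: 0.9
```

Request:
{"op": "servo_tool", "data": {
  "rows": [
    [[0, 0, -0.01], [0, 0, 0], 255],
    [[0, 0, -0.02], [0, 0, 0], 255],
    [[0, 0, -0.02], [0, 0, 0], 255],
    [[0, 0, -0.02], [0, 0, 0], 255]
  ]
}}

```text
time_s: 12.63
eef_pos: [583.6, -22.1, 22.6]
tcp_rot: [-0.525, -0.472, 0.527, -0.473]
wrist_force: [-1.4, -5.9, 3.0]
gripper_width: 0.7
```

Request:
{"op": "servo_tool", "data": {
  "rows": [
    [[0, 0, -0.02], [0, 0, 0], 255],
    [[0, 0, -0.03], [0, 0, 0], 255],
    [[0, 0, -0.03], [0, 0, 0], 255]
  ]
}}

```text
time_s: 12.88
eef_pos: [583.5, -22.0, 22.6]
tcp_rot: [-0.525, -0.471, 0.528, -0.473]
wrist_force: [-3.5, -11.9, 3.2]
gripper_width: 0.4
```

Request:
{"op": "servo_tool", "data": {
  "rows": [
    [[0, -0.01, 0.1], [0, 0, 0], 255],
    [[0, -0.03, 0.25], [0, 0, 0], 255],
    [[0, -0.03, 0.4], [0, 0, 0], 255],
    [[-0.3, -0.03, 0.4], [0, 0, 0], 255],
    [[-0.7, -0.03, 0.4], [0, 0, 0], 255],
    [[-1, -0.03, 0.4], [0, 0, 0], 255],
    [[-1, -0.03, 0.4], [0, 0, 0], 255],
    [[-1, -0.03, 0.4], [0, 0, 0], 255]
  ]
}}

```text
time_s: 13.55
eef_pos: [579.1, -50.4, 103.9]
tcp_rot: [0.526, 0.472, -0.525, 0.474]
wrist_force: [-0.4, 0.1, -0.2]
gripper_width: 0.5
```

Run:
```python
from blank import *
shift(-27,-83.5,100); im,d,C=snap("wrist9"); edges(im,C,40,239)
cv2.imwrite("pics/w9z.png",cv2.resize(im[40:190,180:340],None,fx=4,fy=4,interpolation=cv2.INTER_CUBIC))
```

```text
now corner frame [[ -25.7 -110.9   85.9]] tool y axis deg to JX 0.20999999999999996 tilt 0.17 F [-0.4  0.1 -0.2] t 13.55
shift units [-0.1765 -0.0141 -0.3421]
bbox [ 231   73   56   90 4643]
L [-45.3 -34.7  16. ] slope deg -0.67 range -45.8 -44.5
R [ -1.2 -34.5  16. ] slope deg -0.15 range -1.6 -0.8
T@34 [-23.2   0.1  16. ] slope deg -1.17 range -41.0 -5.3
T@18 [-23.    2.1   0. ] slope deg -1.17 range -42.1 -3.9
```

View pics/w9z.png

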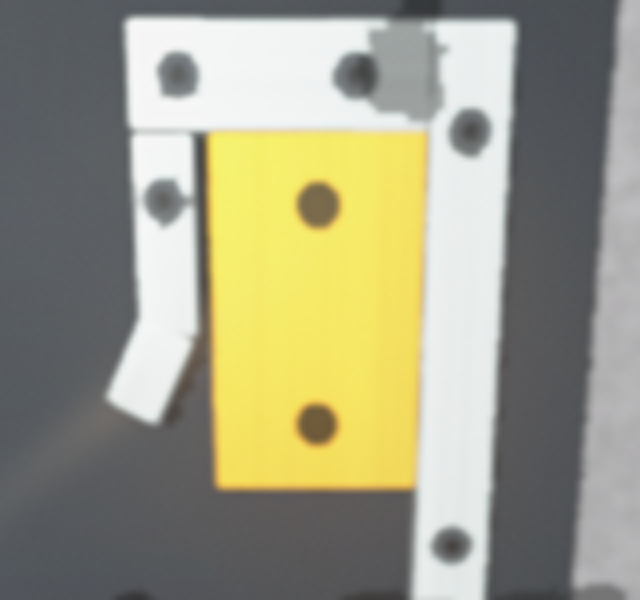

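The blank is seated flush against the fence (right) and the stop (top), with no visible gap. I raise the arm clear, then do a final check of the bystanders.

Request:
{"op": "servo_tool", "data": {
  "rows": [
    [[-0.4, 0, 0.3], [0, 0, 0], 255],
    [[-0.8, 0, 0.6], [0, 0, 0], 255],
    [[-1, 0, 0.9], [0, 0, 0], 255],
    [[-1, 0, 0.9], [0, 0, 0], 255],
    [[-1, 0, 0.9], [0, 0, 0], 255],
    [[-1, 0, 0.9], [0, 0, 0], 255]
  ]
}}

```text
time_s: 14.1
eef_pos: [569.9, -120.7, 180.8]
tcp_rot: [-0.525, -0.474, 0.526, -0.472]
wrist_force: [0.1, 0.1, -0.3]
gripper_width: 0.7
```

Run:
```python
from blank import *
im,d=robot.capture("side"); cv2.imwrite("pics/side9.png",im)
a=cv2.imread("pics/side0.png"); df=cv2.absdiff(a,im).max(2)
m=(df>40).astype(np.uint8); n,l,s,_=cv2.connectedComponentsWithStats(m); print([x.tolist() for x in s[1:] if x[4]>40])
print(robot.sense()["time_s"],robot.sense()["eef_pos"],robot.sense()["wrist_force"])
```

```text
[[236, 0, 84, 144, 5901], [482, 0, 30, 171, 2916], [419, 155, 73, 113, 4194], [231, 170, 203, 121, 4167], [489, 175, 14, 15, 103], [494, 174, 18, 88, 726], [491, 187, 15, 58, 131], [267, 199, 35, 23, 511], [209, 210, 36, 18, 382], [416, 295, 10, 15, 81], [426, 314, 25, 28, 231]]
14.15 [ 569.91349414 -120.08208027  180.75692316] [ 0.59764336  0.3157025  -0.02550839]
```

View pics/side9.png

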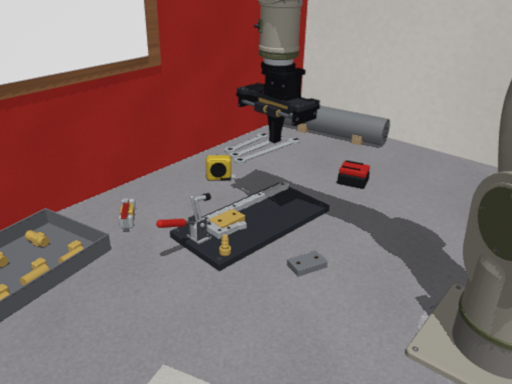

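Side view: the blank is in the pocket at (228,219). The nipple (225,243), tape (219,167), battery (354,173) and valve (127,213) are unmoved, and the arm is clear.

Run:
```python
from bench import robot
print(robot.finish_job())
```

```text
the job is handed in; nothing more can be done
None
```

The blank is home in the corner pocket and the job is handed in at about 14 s; no verdict was reported. I pushed it square onto the fence with shut fingertips, until the force rose to 12 N. Then I slid it along the fence from its rear end until it seated on the stop, again at about 12 N with no further travel. After that I backed off and rose clear.

**Last checks:**
- **Blank position:** The wrist picture shows the blank tight to both bars. Its leading edge measured 0.1 mm from the stop. Its right edge measured 1.2 mm from the fence, about the same as at the forced contact and within the camera's error. The fence-side edge measured 0.15° off the fence.
- **Angle readings:** The other two fitted edges gave up to 1.2°. I put this down to coarse pixels and the bright bars beside them.
- **Bystanders:** In the side view the nipple, valve, tape and battery look unmoved, and the nipple still stands. I judged this by eye and by where the picture had changed, not by measuring them.
- **Arm:** The wrist force at the end was about zero.

**One check that disagreed:** Triangulating the blank's height from the top and wrist pictures gave 18 mm instead of 34 mm. The blob centre was biased by the blank's visible side faces. I relied on the depth readings, 33.6 and 33.7 mm, instead.

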